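# Show the kiln loader which bowl goes where

## Task

Press the red call button all the way down to call the kiln loader. Then show which bowl goes where: point down at the blue bowl, fingertips just above the middle of its mouth (a few centimetres) for a good two seconds, then in the same way at the middle of the empty one of the three small round batts (the other two carry mugs), and finish still pointing there. Touch none of the pottery or batts, keep well above the other bowls and mugs so as not to point at them, and leave the jar and the wooden rib where they are.

Things in the scene. Friction and masses are not known exactly. Their poses are not given: they have to be found in the camera images.
- call_top (a point): centre of the upper face of the red push button (36 mm across) in its grey housing, fixed on the table; pressed straight down
- call (a joint): travel of the button: 0 up, 0.006 m fully down; about 5 N holds it fully down, it springs back when released
- bowl_blue_rim (a point): blue bowl, loose, 55 mm high, 100 mm across the rim; this point is the centre of its open mouth, level with the rim, z up
- bowl_green_rim (a point): green bowl, loose, 55 mm high, 100 mm across the rim; this point is the centre of its open mouth, level with the rim, z up
- bowl_terracotta_rim (a point): terracotta (orange-brown) bowl, loose, 55 mm high, 100 mm across the rim; this point is the centre of its open mouth, level with the rim, z up
- bowl_blue: the same blue bowl, its origin at the centre of its underside
- bowl_green: the same green bowl, its origin at the centre of its underside
- bowl_terracotta: the same terracotta bowl, its origin at the centre of its underside
- batt_empty_top (a point): fixed round buff kiln batt (a flat disc, 110 mm across, 15 mm thick) on the table, with nothing on it; this point is the centre of its upper face, z up
- batt_a_top (a point): fixed round buff kiln batt (a flat disc, 110 mm across, 15 mm thick) on the table, with a mug on it; this point is the centre of its upper face, z up
- batt_b_top (a point): fixed round buff kiln batt (a flat disc, 110 mm across, 15 mm thick) on the table, with a mug on it; this point is the centre of its upper face, z up
- batt_empty: the same empty batt, its origin at the centre of its underside
- batt_a: the same batt under one mug, its origin at the centre of its underside
- batt_b: the same batt under the other mug, its origin at the centre of its underside
- mug_a_rim (a point): unglazed clay mug, loose, 70 mm high, 72 mm across plus a handle, standing on one of the occupied batts; this point is the centre of its mouth, level with the rim, z up (85 mm above the table)
- mug_b_rim (a point): unglazed clay mug, loose, 70 mm high, 72 mm across plus a handle, standing on one of the occupied batts; this point is the centre of its mouth, level with the rim, z up (85 mm above the table)
- mug_a: the same first mug, its origin at the centre of its underside
- mug_b: the same second mug, its origin at the centre of its underside
- glaze_jar: closed glass glaze jar with a blue cap, loose, 60 mm across, 75 mm high; origin at the centre of its underside
- rib: flat wooden throwing rib, loose, 130 x 22 x 8 mm, long along its x; origin at the centre of its underside
Things that resemble listed ones, but are neither listed nor needed, are in the scene too. Of the things like the bowl_blue, leave any that is yellow; of the rest the smaller one is meant.

How it is judged:
On the way, in this order (a step that is already met when the one before it is completed fails the run):
1. the red call button is pressed down (value of joint call above 0.0045 m), for 0.05 s.
2. the button is let go and the fingertips dwell just above the middle of the blue bowl's mouth for 1.5 s (horizontal distance between the grasp point and bowl_blue_rim below 0.03 m and z of the grasp point in the frame of bowl_blue_rim between 0.02 and 0.085 m and value of joint call below 0.002 m), for 1.5 s.
3. the fingertips dwell just above the middle of the empty batt for 1.5 s (horizontal distance between the grasp point and batt_empty_top below 0.03 m and z of the grasp point in the frame of batt_empty_top between 0.02 and 0.085 m), for 1.5 s.
At the end, for the whole second after the job is handed in: Grasp point (about 19 mm behind the fingertips) within 30 mm sideways of the empty batt's centre and 20 to 85 mm above its upper face; button up; bowls, mugs, jar and rib within 8 mm of where they began; bowls and mugs upright within 0.1 rad (all of step 3 and distance of each of bowl_blue, bowl_green, bowl_terracotta, mug_a, mug_b, glaze_jar, rib from where it was at the start of the episode below 0.008 m and value of joint call below 0.002 m and angle between each of bowl_blue, bowl_green, bowl_terracotta, mug_a, mug_b's own z axis and vertical below 0.1 rad); the robot touches nothing.
It fails at once if a bowl, mug or batt is touched by the robot (over 0.5 N) (contact force between any of the fingers, the arm and bowl_blue above 0.5 N or contact force between any of the fingers, the arm and bowl_green above 0.5 N or contact force between any of the fingers, the arm and bowl_terracotta above 0.5 N or contact force between any of the fingers, the arm and batt_empty above 0.5 N or contact force between any of the fingers, the arm and batt_a above 0.5 N or contact force between any of the fingers, the arm and batt_b above 0.5 N or contact force between any of the fingers, the arm and mug_a above 0.5 N or contact force between any of the fingers, the arm and mug_b above 0.5 N).
It fails at once if a wrong bowl or a mug is pointed at: fingertips lower than about 40 mm above the middle of its mouth ((horizontal distance between the grasp point and bowl_green_rim below 0.025 m and z of the grasp point in the frame of bowl_green_rim between -0.1 and 0.06 m) or (horizontal distance between the grasp point and bowl_terracotta_rim below 0.025 m and z of the grasp point in the frame of bowl_terracotta_rim between -0.1 and 0.06 m) or (horizontal distance between the grasp point and mug_a_rim below 0.025 m and z of the grasp point in the frame of mug_a_rim between -0.1 and 0.06 m) or (horizontal distance between the grasp point and mug_b_rim below 0.025 m and z of the grasp point in the frame of mug_b_rim between -0.1 and 0.06 m)).
It fails at once if a bowl or mug, the jar or the rib is shifted by over 8 mm (not (distance of each of bowl_blue, bowl_green, bowl_terracotta, mug_a, mug_b, glaze_jar, rib from where it was at the start of the episode below 0.008 m)).
It also fails if it takes over 58 s, if anything falls off the work surface, if the arm or the gripper's body presses on something with over 40 N, if the wrist force passes 120 N, or if a joint passes its speed limit or range.

## Robot

A 6-joint arm with a two-finger parallel gripper is mounted at the origin on the work surface. World frame = base frame: x ahead of the robot, y to its left, z up, the work surface at z = 0. Lengths are in m, angles in rad, forces in N, time in s.
With the tool pointing down it reaches from about 0.25 to 0.725 m from the base axis. Payload 4 kg.
Tool frame: the origin (TCP) lies on the centre line of the jaws, within the pads' length; the fingertips stand 14 mm ahead of it and the grasp point (between the pads) lies 5 mm behind it; z points along the fingers, x is the direction in which the jaws open and shut, and the axes are right-handed (so a half turn about z gives the same grasp; the last joint's range is limited). The gripper opens to 85 mm and grips with 20 to 120 N. Pads are 22 mm wide; open, the fingers measure 114 mm over their backs; the gripper's body (76 mm by 85 mm) begins 54 mm behind the grasp point. The pads swing forward as they close: fully open they stand 13 mm farther back than shut.
Start: joints at [0, 0.241, 0.005, 1.335, 0, 1.571], TCP at [0.5, -0, 0.222] pointing down, gripper open.
Joint ranges: [-2.72, 2.72], [-1.05, 1.87], [-1.09, 1.28], [-1.99, 2.15], [-1.42, 1.44], [-3.14, 3.14]. Speed limits (rad/s): [2.79, 2.79, 3.14, 3.14, 3.14, 3.14].

## Interface

Orientations are given as a unit quaternion [x, y, z, w].
In Python, from workcell import bot gives the robot as it stands.
- The arm moves only by the tool play_rows, never from a script. Its argument "motion" is a list of rows, each an object with "fingers": the closure, from -1 (fully open) to 1 (shut), so that 0 is half open; "translation": the shift along the tool's x, y, z in cm, a list of three; "roll": the turn about the tool's z in degrees. A call has 1 to 20 rows; each row is the pose to reach, as a shift and turn from the pose commanded when the call began, along the tool's axes at that moment; what a row does not reach only later rows make up. A row lasts 1/12 s, in which the tool goes at most 41.7 mm and 7.16 degrees, less where a joint would pass 70% of its speed; a pose out of reach is approached as far as the arm can. A call with a gripper value outside its range is refused whole. The fingers move at their own pace and stop on an object; the grip force is fixed at half the most. Time passes only in rows, so rows that repeat a pose let the fingers close. It gives the time, the measured TCP pose, the force and the opening at its end, in the units of the state.
- bot.get_obs(): the state, without advancing time (a new reading comes with each control period).
- bot.camera(name): name is "scene" or "side" or "wrist"; returns a dict with "pixels" (400x640x3 uint8, red, green, blue), "intrinsics" (3x3 intrinsics, pixels), "k1" (the pictures are not rectified: a ray, as slopes to the right and down, at radius r is drawn at 1 + k1 r^2 times it, then the intrinsics apply), "world_to_cam" (4x4, takes a point from world to camera coordinates). Camera axes: x right, y down, z forward; pixel columns grow to the right and rows downward; lengths in m; the calibration is good to about 2 mm. A picture is of the moment at which its call begins. There is no depth.
- bot.job_done(): hands the job in, once; it reports no verdict.
The state is a dict: "clock": time; "joint_pos": joint angles; "joint_vel": joint speeds; "tau": joint torques, N m; "eef_pos": TCP position; "tool_rot": TCP orientation; "ft_force": force on the tool from outside, world axes, zero at the start; "ft_torque": the same for the moment, N m; "grip_width": finger opening in m.
Only numpy, scipy, OpenCV 4.12 (cv2) and the standard library are available. Lean on these libraries where they do the work, as an engineer would, in place of code of your own. Each camera call takes 0.05 s, during which the arm holds its last target. There are 200 camera calls.

## Working session

There is one attempt and no reset: what is moved stays moved. The work goes in short steps, Python scripts to look and compute and a tool call to move; the robot and the scene stay as the last step left them, time stands still between calls to the robot, and variables do not carry over. Pictures are saved under pics/ and viewed, about 8 in all and at most 12, crops included, and the job is handed in when it is done.

Besides the shell and the picture viewer there is one more tool, called after "Call:" as name([rows], argument=value, ...), one row to a line, values as JSON. play_rows: Moves the arm, as the interface text tells. Its arguments: {"type":"object","properties":{"motion":{"type":"array","items":{"type":"object","properties":{"fingers":{"type":"number"},"translation":{"type":"array","items":{"type":"number"}},"roll":{"type":"number"}}}}},"required":["motion"]}

```bash
mkdir -p pics; cat > h.py <<'E'
import numpy as np, cv2
from workcell import bot
def cam(n):
    c=bot.camera(n); c['bgr']=cv2.cvtColor(np.asarray(c['pixels']),cv2.COLOR_RGB2BGR); return c
def ray(c,u,v):
    K=np.array(c['intrinsics']); k=c['k1']
    d=np.array([(u-K[0,2])/K[0,0],(v-K[1,2])/K[1,1]]); s=d.copy()
    for _ in range(30): s=d/(1+k*(s@s))
    T=np.array(c['world_to_cam']); R=T[:3,:3]
    return -R.T@T[:3,3], R.T@np.array([*s,1])
def onz(c,u,v,z):
    o,d=ray(c,u,v); return (o+d*(z-o[2])/d[2])[:2]
E
python3 - <<'E'
from h import *
import pickle
D={n:cam(n) for n in('scene','side','wrist')}
pickle.dump(D,open('d.pkl','wb'))
for n in D: cv2.imwrite(f'pics/{n}0.png',D[n]['bgr']); print(n,-np.array(D[n]['world_to_cam'])[:3,:3].T@np.array(D[n]['world_to_cam'])[:3,3],D[n]['k1'])
o=bot.get_obs();print(o['eef_pos'],o['tool_rot'],o['clock'],o['grip_width'])
E
```

```text
scene [1.22879898 0.64779948 0.74984892] -0.03951192715492226
side [ 0.25501601 -1.04060741  0.82242153] -0.005144707027669296
wrist [0.49958826 0.07982355 0.37310379] -0.05893075665135779
[4.99506413e-01 1.04983672e-06 2.21419094e-01] [ 9.99999668e-01 -2.60780455e-05 -8.13935860e-04 -1.19990263e-05] 0.15 0.08512367977536475
```

View pics/scene0.png

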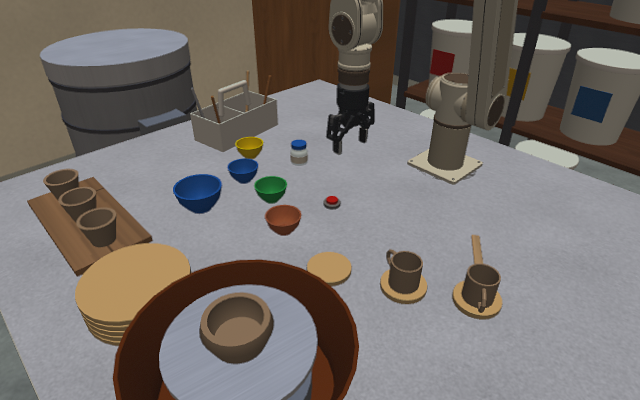

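View pics/side0.png

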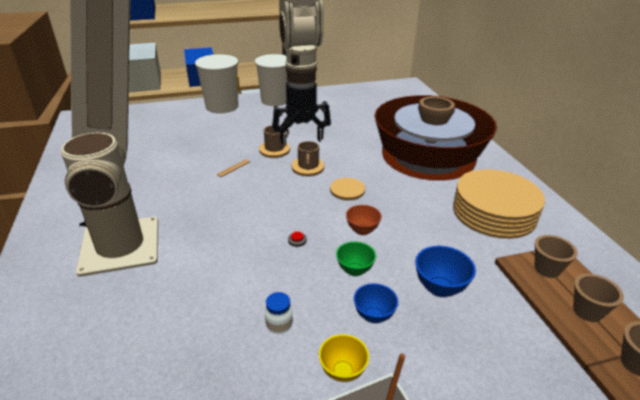

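The scene view shows the small blue bowl at (243,171), the larger blue decoy at (198,194), the red button at (332,202) and the empty batt at (329,267). In the side view they are at (376,303), (445,271), (297,238) and (348,188).

```bash
cat > m.py <<'E'
from h import *
import pickle
from scipy.optimize import least_squares
D=pickle.load(open('d.pkl','rb'))
R={'red':((0,150,90),(5,255,255)),'blue':((105,130,40),(125,255,255)),'green':((50,130,40),(80,255,255)),'terra':((5,120,60),(12,255,255)),'buff':((13,70,120),(22,200,255))}
P={'scene':dict(red=(332,202),blue=(243,171),big=(198,194),green=(270,189),terra=(283,220),empty=(329,267),),
   'side':dict(red=(297,238),blue=(376,303),big=(445,271),green=(356,258),terra=(364,220),empty=(348,188))}
def blob(c,col,p):
    m=cv2.inRange(cv2.cvtColor(c['bgr'],cv2.COLOR_BGR2HSV),*map(np.array,R[col]))
    cs=cv2.findContours(m,cv2.RETR_EXTERNAL,cv2.CHAIN_APPROX_NONE)[0]
    cs=[k for k in cs if cv2.contourArea(k)>15]
    return min(cs,key=lambda k:np.hypot(*(cv2.boundingRect(k)[0]+cv2.boundingRect(k)[2]/2-p[0],cv2.boundingRect(k)[1]+cv2.boundingRect(k)[3]/2-p[1])))[:,0].astype(float)
rs=[]
for n in P:
    c=D[n]
    for k,p in P[n].items():
        b=blob(c,{'big':'blue','empty':'buff'}.get(k,k),p)
        if k=='red':
            M=cv2.moments(b.astype(np.int32)); u=(M['m10']/M['m00'],M['m01']/M['m00']); rs.append(ray(c,*u)); print(n,k,u,np.ptp(b,0)); continue
        z=.015 if k=='empty' else .055
        x0,x1=b[:,0].min(),b[:,0].max()
        ye=b[b[:,0]<=x0+1][:,1].mean()/2+b[b[:,0]>=x1-1][:,1].mean()/2
        q=b[b[:,1]<=ye]   # upper arc: far rim
        w=np.array([onz(c,*t,z) for t in q])
        f=least_squares(lambda s:np.hypot(*(w-s[:2]).T)-s[2],[*w.mean(0),.05],loss='soft_l1',f_scale=.002).x
        r=.055 if k=='empty' else .05
        g=least_squares(lambda s:np.hypot(*(w-s[:2]).T)-r,f[:2],loss='soft_l1',f_scale=.002).x
        print(n,k,'free',f.round(4),'fixed',g.round(4),len(q),np.ptp(b,0))
(o1,d1),(o2,d2)=rs
s=np.linalg.lstsq(np.c_[d1,-d2],o2-o1,rcond=None)[0]; print('red',o1+d1*s[0],o2+d2*s[1])
E
python3 m.py
```

```text
scene red (331.55, 199.0233333333333) [11.  6.]
scene blue free [ 0.5717 -0.3952  0.0474] fixed [ 0.5739 -0.393 ] 35 [29. 23.]
scene big free [ 0.7402 -0.3886  0.0692] fixed [ 0.7258 -0.4048] 56 [48. 38.]
scene green free [ 0.5758 -0.2463  0.0467] fixed [ 0.5788 -0.2433] 38 [31. 26.]
scene terra free [ 0.6467 -0.1025  0.0464] fixed [ 0.6497 -0.0993] 41 [34. 29.]
scene empty free [0.6684 0.0965 0.0533] fixed [0.6698 0.098 ] 52 [43. 30.]
side red (296.7328767123288, 236.32191780821918) [12.  9.]
side blue free [ 0.5675 -0.3974  0.0472] fixed [ 0.5665 -0.4008] 55 [43. 37.]
side big free [ 0.7664 -0.3379  0.0689] fixed [ 0.773  -0.3182] 72 [59. 49.]
side green free [ 0.5728 -0.248   0.0461] fixed [ 0.5714 -0.2525] 46 [38. 32.]
side terra free [ 0.6446 -0.1049  0.0457] fixed [ 0.643  -0.1101] 40 [33. 28.]
side empty free [0.6652 0.0928 0.053 ] fixed [0.6646 0.0904] 42 [34. 19.]
red [ 0.45914416 -0.10293616  0.01816152] [ 0.45898563 -0.10284175  0.0182314 ]
```

Call:
play_rows([
  {"fingers":1,"roll":0,"translation":[-1,2.5,1]},
  {"fingers":1,"roll":0,"translation":[-2,5,3]},
  {"fingers":1,"roll":0,"translation":[-3,8,6]},
  {"fingers":1,"roll":0,"translation":[-4.1,10.3,9]},
  {"fingers":1,"roll":0,"translation":[-4.1,10.3,11]},
  {"fingers":1,"roll":0,"translation":[-4.1,10.3,13]},
  {"fingers":1,"roll":0,"translation":[-4.1,10.3,14.5]},
  {"fingers":1,"roll":0,"translation":[-4.1,10.3,15.5]},
  {"fingers":1,"roll":0,"translation":[-4.1,10.3,16]},
  {"fingers":1,"roll":0,"translation":[-4.1,10.3,16]},
  {"fingers":1,"roll":0,"translation":[-4.1,10.3,16]},
  {"fingers":1,"roll":0,"translation":[-4.1,10.3,16]},
])

```text
clock: 1.15
eef_pos: [0.4597, -0.1031, 0.0629]
tool_rot: [1.0, 0.0, 0.001, 0.0]
ft_force: [-0.1, -1.1, 0.3]
grip_width: -0.0003
```

```bash
python3 - <<'E'
from h import *
a=cam('scene')['bgr'][120:260,250:410]; b=cam('side')['bgr'][150:290,220:380]; c=cam('wrist')['bgr']
o=bot.get_obs();print(o['eef_pos'],o['tool_rot'],o['clock'],o['grip_width'],o['ft_force'])
im=np.vstack([np.hstack([cv2.resize(x,(400,350)) for x in(a,b)]),np.hstack([cv2.resize(c,(384,240)),np.zeros((240,416,3),np.uint8)])])
cv2.imwrite('pics/pre.png',im)
E
```

```text
[ 0.45971245 -0.10308434  0.06292907] [9.99999621e-01 7.54964735e-05 8.47809830e-04 1.81552121e-04] 1.3 4.8941136515271755e-06 [-0.02970364 -0.02939365 -0.1667702 ]
```

View pics/pre.png

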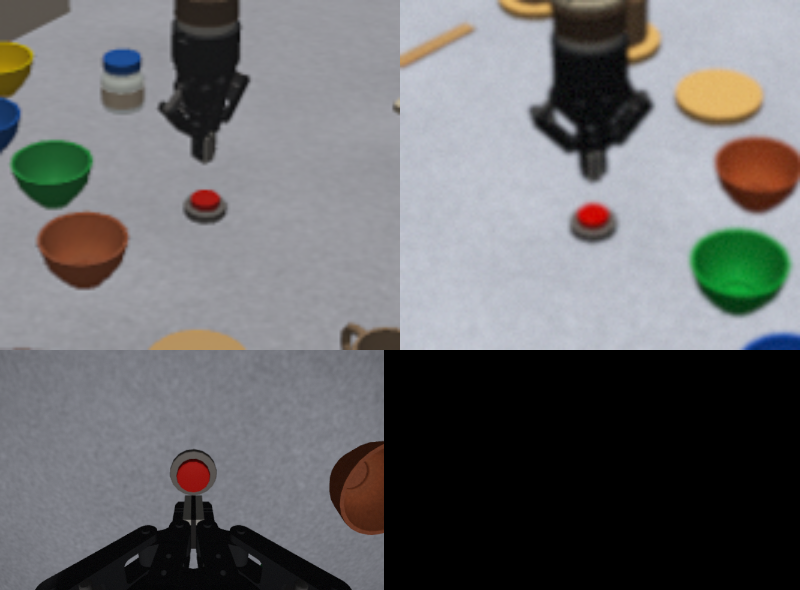

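The shut fingertips stand directly over the button in all three views (about (205,155) above red at (205,200) in the scene crop). Now I'll press.

Call:
play_rows([
  {"fingers":1,"roll":0,"translation":[0,0,1]},
  {"fingers":1,"roll":0,"translation":[0,0,2]},
  {"fingers":1,"roll":0,"translation":[0,0,2.6]},
  {"fingers":1,"roll":0,"translation":[0,0,3.0]},
  {"fingers":1,"roll":0,"translation":[0,0,3.3]},
  {"fingers":1,"roll":0,"translation":[0,0,3.5]},
  {"fingers":1,"roll":0,"translation":[0,0,3.5]},
  {"fingers":1,"roll":0,"translation":[0,0,3.5]},
])

```text
clock: 1.97
eef_pos: [0.4592, -0.103, 0.0273]
tool_rot: [1.0, 0.0, 0.0, 0.0]
ft_force: [0.5, 0.2, -0.5]
grip_width: 0.0002
```

Call:
play_rows([
  {"fingers":1,"roll":0,"translation":[0,0,0.2]},
  {"fingers":1,"roll":0,"translation":[0,0,0.4]},
  {"fingers":1,"roll":0,"translation":[0,0,0.4]},
  {"fingers":1,"roll":0,"translation":[0,0,0.4]},
])

```text
clock: 2.3
eef_pos: [0.4589, -0.103, 0.023]
tool_rot: [1.0, -0.0, -0.0, -0.0]
ft_force: [0.3, -0.0, -0.3]
grip_width: -0.0002
```

```bash
python3 - <<'E'
from h import *
a=cam('scene')['bgr'][160:230,290:370]; b=cam('side')['bgr'][190:260,260:340]
o=bot.get_obs();print(o['eef_pos'],o['ft_force'],o['tau'])
cv2.imwrite('pics/p2.png',np.hstack([cv2.resize(x,(400,350),interpolation=cv2.INTER_CUBIC) for x in(a,b)]))
E
```

```text
[ 0.45900739 -0.10299314  0.02313816] [ 0.48642903 -0.4680431  -0.58506861] [-2.71770632e-04 -3.74464667e+01  1.91371500e+01  4.82386953e-03
 -1.22797392e-04  2.09462502e-05]
```

View pics/p2.png

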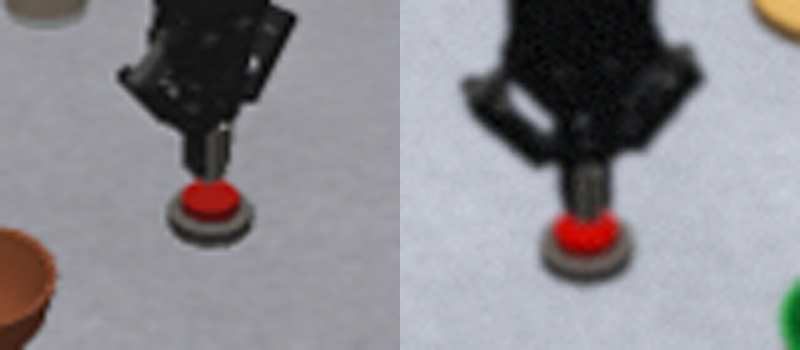

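The tips are still at, or just above, the red cap, with no contact force, so I'll go on down in small steps.

Call:
play_rows([
  {"fingers":1,"roll":0,"translation":[0,0,0.2]},
  {"fingers":1,"roll":0,"translation":[0,0,0.4]},
  {"fingers":1,"roll":0,"translation":[0,0,0.4]},
  {"fingers":1,"roll":0,"translation":[0,0,0.4]},
])

```text
clock: 2.73
eef_pos: [0.4588, -0.1029, 0.0189]
tool_rot: [1.0, -0.0, -0.0, -0.0]
ft_force: [0.1, 0.0, 0.3]
grip_width: -0.0
```

Call:
play_rows([
  {"fingers":1,"roll":0,"translation":[0,0,0.1]},
  {"fingers":1,"roll":0,"translation":[0,0,0.2]},
  {"fingers":1,"roll":0,"translation":[0,0,0.2]},
  {"fingers":1,"roll":0,"translation":[0,0,0.2]},
])

```text
clock: 3.07
eef_pos: [0.4589, -0.103, 0.017]
tool_rot: [1.0, -0.0, -0.0, -0.0]
ft_force: [-0.1, 0.1, 0.0]
grip_width: 0.0001
```

```bash
python3 - <<'E'
from h import *
a=cam('scene')['bgr'][160:230,290:370]; b=cam('side')['bgr'][190:260,260:340]
o=bot.get_obs();print(o['eef_pos'],o['ft_force'],o['tau'])
cv2.imwrite('pics/p3.png',np.hstack([cv2.resize(x,(400,350),interpolation=cv2.INTER_CUBIC) for x in(a,b)]))
E
```

```text
[ 0.45902505 -0.10300463  0.01712926] [-0.24447802 -0.09660134 -0.18500714] [-1.84926448e-04 -3.75996745e+01  1.88827676e+01  3.38651371e-03
 -3.92871834e-05  3.88562825e-06]
```

View pics/p3.png

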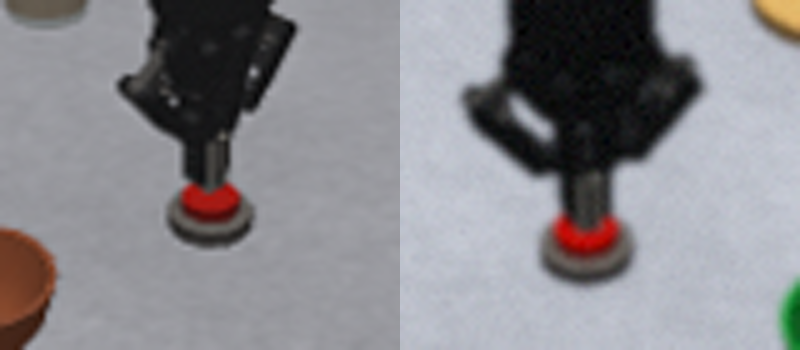

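Call:
play_rows([
  {"fingers":1,"roll":0,"translation":[0,0,0.1]},
  {"fingers":1,"roll":0,"translation":[0,0,0.2]},
  {"fingers":1,"roll":0,"translation":[0,0,0.2]},
  {"fingers":1,"roll":0,"translation":[0,0,0.2]},
])

```text
clock: 3.5
eef_pos: [0.4589, -0.103, 0.015]
tool_rot: [1.0, -0.0, -0.0, -0.0]
ft_force: [-0.4, 0.1, 0.2]
grip_width: 0.0
```

Call:
play_rows([
  {"fingers":1,"roll":0,"translation":[0,0,0.1]},
  {"fingers":1,"roll":0,"translation":[0,0,0.2]},
  {"fingers":1,"roll":0,"translation":[0,0,0.2]},
  {"fingers":1,"roll":0,"translation":[0,0,0.2]},
])

```text
clock: 3.83
eef_pos: [0.459, -0.103, 0.0131]
tool_rot: [1.0, 0.0, -0.0, -0.0]
ft_force: [0.1, -1.1, -0.3]
grip_width: 0.0
```

```bash
python3 - <<'E'
from h import *
A=cam('scene');B=cam('side');W=cam('wrist')
o=bot.get_obs();print(o['eef_pos'],o['ft_force'],o['tau'],o['joint_pos'])
for c in(A,B):
    K=np.array(c['intrinsics']);T=np.array(c['world_to_cam'])
    for z in (0,.01,.02,.03,.04):
        p=T[:3,:3]@np.array([.459,-.103,z])+T[:3,3]; s=p[:2]/p[2]; s=s*(1+c['k1']*(s@s)); print(z,(K[:2,:2]@s+K[:2,2]).round(1))
cv2.imwrite('pics/p4.png',np.hstack([cv2.resize(x,(400,400),interpolation=cv2.INTER_CUBIC) for x in(A['bgr'][180:220,310:350],B['bgr'][215:255,277:317])]))
E
```

```text
[ 0.45898093 -0.10301166  0.01309851] [ 0.90852904 -1.26872289  0.60983167] [-7.55304918e-04 -3.77127743e+01  1.87187415e+01  1.78013430e-03
 -1.16743281e-04  8.42095972e-06] [-2.20783765e-01  3.88693043e-01 -3.92814322e-01  7.89344355e-01
  9.92352608e-06  1.35003564e+00]
0 [331.5 204. ]
0.01 [331.5 201.2]
0.02 [331.6 198.5]
0.03 [331.6 195.7]
0.04 [331.7 192.9]
0 [296.9 241.6]
0.01 [296.8 238.7]
0.02 [296.7 235.8]
0.03 [296.7 233. ]
0.04 [296.6 230. ]
```

View pics/p4.png

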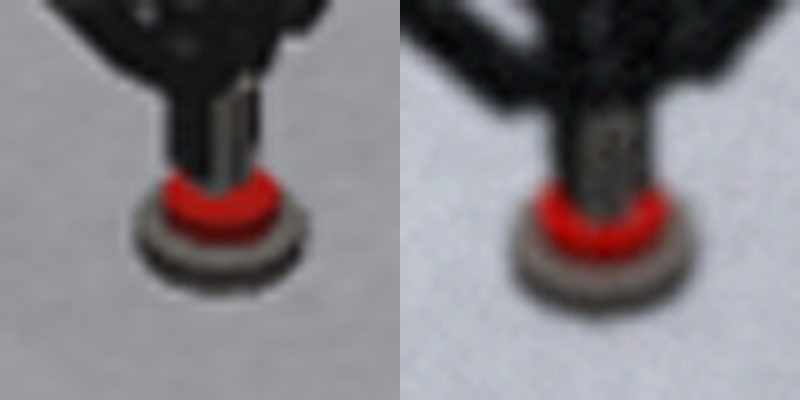

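Call:
play_rows([
  {"fingers":1,"roll":0,"translation":[0,0,0.1]},
  {"fingers":1,"roll":0,"translation":[0,0,0.2]},
  {"fingers":1,"roll":0,"translation":[0,0,0.2]},
  {"fingers":1,"roll":0,"translation":[0,0,0.2]},
])

```text
clock: 4.32
eef_pos: [0.4591, -0.103, 0.0112]
tool_rot: [1.0, -0.0, 0.0, 0.0]
ft_force: [0.2, 0.2, 2.3]
grip_width: 0.0
```

Call:
play_rows([
  {"fingers":1,"roll":0,"translation":[0,0,0.1]},
  {"fingers":1,"roll":0,"translation":[0,0,0.2]},
  {"fingers":1,"roll":0,"translation":[0,0,0.2]},
  {"fingers":1,"roll":0,"translation":[0,0,0.2]},
])

```text
clock: 4.65
eef_pos: [0.4591, -0.103, 0.0092]
tool_rot: [1.0, 0.0, 0.0, 0.0]
ft_force: [-1.5, -0.2, 3.7]
grip_width: 0.0003
```

Contact: 2.3 N, then 3.7 N.

Call:
play_rows([
  {"fingers":1,"roll":0,"translation":[0,0,0.1]},
  {"fingers":1,"roll":0,"translation":[0,0,0.2]},
  {"fingers":1,"roll":0,"translation":[0,0,0.2]},
  {"fingers":1,"roll":0,"translation":[0,0,0.2]},
])

```text
clock: 4.98
eef_pos: [0.4591, -0.103, 0.0072]
tool_rot: [1.0, 0.0, 0.0, 0.0]
ft_force: [-1.1, -0.2, 3.8]
grip_width: -0.0001
```

Call:
play_rows([
  {"fingers":1,"roll":0,"translation":[0,0,0.1]},
  {"fingers":1,"roll":0,"translation":[0,0,0.2]},
  {"fingers":1,"roll":0,"translation":[0,0,0.2]},
  {"fingers":1,"roll":0,"translation":[0,0,0.2]},
])

```text
clock: 5.32
eef_pos: [0.4592, -0.1031, 0.0066]
tool_rot: [1.0, -0.0, 0.0, 0.0]
ft_force: [-5.1, 0.4, 16.9]
grip_width: 0.0
```

The button bottomed out at 16.9 N, so it is fully down. I'll retract and move high towards the blue bowl.

Call:
play_rows([
  {"fingers":1,"roll":0,"translation":[0,0,-2]},
  {"fingers":1,"roll":0,"translation":[0,0,-5]},
  {"fingers":1,"roll":0,"translation":[0,0,-9]},
  {"fingers":1,"roll":0,"translation":[0,0,-13]},
  {"fingers":1,"roll":0,"translation":[0,0,-17]},
  {"fingers":1,"roll":0,"translation":[1,2.7,-19]},
  {"fingers":1,"roll":0,"translation":[2,5.4,-19]},
  {"fingers":1,"roll":0,"translation":[3,8,-19]},
  {"fingers":1,"roll":0,"translation":[4,10.7,-19]},
  {"fingers":1,"roll":0,"translation":[5,13.4,-19]},
  {"fingers":1,"roll":0,"translation":[6,16,-19]},
  {"fingers":1,"roll":0,"translation":[7,18.7,-19]},
  {"fingers":1,"roll":0,"translation":[8,21.4,-19]},
  {"fingers":1,"roll":0,"translation":[9,24,-19]},
  {"fingers":1,"roll":0,"translation":[10,26.7,-19]},
  {"fingers":1,"roll":0,"translation":[11,29.3,-19]},
  {"fingers":1,"roll":0,"translation":[11,29.3,-19]},
  {"fingers":1,"roll":0,"translation":[11,29.3,-19]},
  {"fingers":1,"roll":0,"translation":[11,29.3,-19]},
])

```text
clock: 6.9
eef_pos: [0.5685, -0.3955, 0.1938]
tool_rot: [1.0, -0.0, -0.001, -0.001]
ft_force: [0.6, 0.6, -0.1]
grip_width: 0.0001
```

```bash
cat > look.py <<'E'
from h import *
import sys
A=cam('scene');B=cam('side');W=cam('wrist')
o=bot.get_obs();print(o['eef_pos'],o['ft_force'],o['clock'])
x,y,z=o['eef_pos']; out=[]
for c in(A,B):
    K=np.array(c['intrinsics']);T=np.array(c['world_to_cam'])
    p=T[:3,:3]@np.array([x,y,z])+T[:3,3]; s=p[:2]/p[2]; s=s*(1+c['k1']*(s@s)); u,v=(K[:2,:2]@s+K[:2,2]); print(u,v)
    im=c['bgr'].copy(); u0,v0=int(max(0,u-60)),int(max(0,v-60)); r=im[v0:v0+140,u0:u0+120]; f=400/r.shape[1]
    r=cv2.resize(r,None,fx=f,fy=f,interpolation=cv2.INTER_CUBIC)
    for dz,col in((0,(0,0,255)),(-.014,(0,255,255)),(.006,(255,0,255))):
        p=T[:3,:3]@np.array([x,y,z+dz])+T[:3,3]; s=p[:2]/p[2]; s=s*(1+c['k1']*(s@s)); q=K[:2,:2]@s+K[:2,2]
        cv2.circle(r,(int((q[0]-u0+.5)*f),int((q[1]-v0+.5)*f)),3,col,-1)
    out.append(cv2.resize(r,(400,int(r.shape[0]))))
h=min(i.shape[0] for i in out); cv2.imwrite(sys.argv[1],np.hstack([i[:h] for i in out]))
cv2.imwrite('pics/w_'+sys.argv[1][5:],W['bgr'])
E
python3 look.py pics/b1.png
```

```text
[ 0.56893961 -0.39484368  0.19561183] [0.61920264 0.48450942 0.32592673] 7.05
238.62609952845088 125.24619409610968
381.3186327151308 250.19537461902152
```

View pics/b1.png

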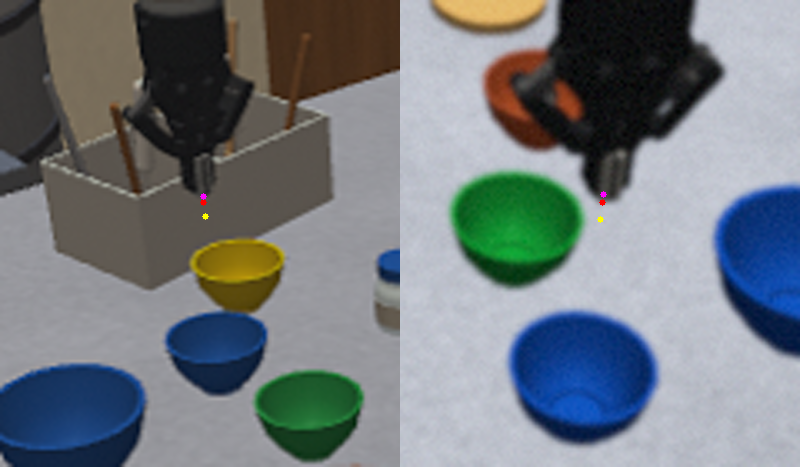

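The visible tips sit about 20 mm higher than the reported TCP implies: at TCP+6 mm instead of TCP−14 mm. I'll pick a height that is valid either way and descend 10.2 cm over the small blue bowl, which lies straight below.

Call:
play_rows([
  {"fingers":1,"roll":0,"translation":[0,0,1]},
  {"fingers":1,"roll":0,"translation":[0,0,3]},
  {"fingers":1,"roll":0,"translation":[0,0,5]},
  {"fingers":1,"roll":0,"translation":[0,0,7]},
  {"fingers":1,"roll":0,"translation":[0,0,8.5]},
  {"fingers":1,"roll":0,"translation":[0,0,9.5]},
  {"fingers":1,"roll":0,"translation":[0,0,10.2]},
  {"fingers":1,"roll":0,"translation":[0,0,10.2]},
  {"fingers":1,"roll":0,"translation":[0,0,10.2]},
])

```text
clock: 7.8
eef_pos: [0.5692, -0.3959, 0.0935]
tool_rot: [1.0, 0.0, 0.0, 0.0]
ft_force: [0.0, 0.8, 0.0]
grip_width: -0.0002
```

```bash
python3 look.py pics/b2.png
```

```text
[ 0.56981216 -0.39653566  0.09466571] [-0.3257117  -0.71312196 -0.13993098] 7.95
241.33200980848096 154.6245750024115
377.845951959707 286.13270688975626
```

View pics/b2.png

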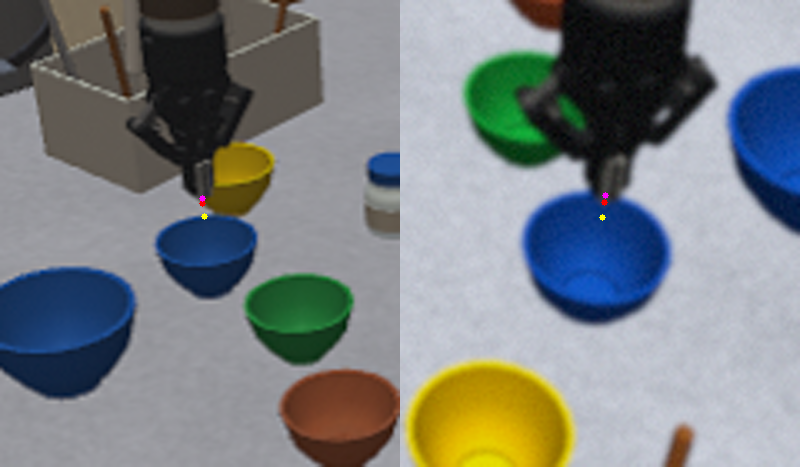

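The tips are centred about 45 mm above the blue bowl's mouth in both views. Next is the dwell of over 2 s.

Call:
play_rows([
  {"fingers":1,"roll":0,"translation":[0,0,0]},
  {"fingers":1,"roll":0,"translation":[0,0,0]},
  {"fingers":1,"roll":0,"translation":[0,0,0]},
  {"fingers":1,"roll":0,"translation":[0,0,0]},
  {"fingers":1,"roll":0,"translation":[0,0,0]},
  {"fingers":1,"roll":0,"translation":[0,0,0]},
  {"fingers":1,"roll":0,"translation":[0,0,0]},
  {"fingers":1,"roll":0,"translation":[0,0,0]},
  {"fingers":1,"roll":0,"translation":[0,0,0]},
  {"fingers":1,"roll":0,"translation":[0,0,0]},
  {"fingers":1,"roll":0,"translation":[0,0,0]},
  {"fingers":1,"roll":0,"translation":[0,0,0]},
  {"fingers":1,"roll":0,"translation":[0,0,0]},
  {"fingers":1,"roll":0,"translation":[0,0,0]},
  {"fingers":1,"roll":0,"translation":[0,0,0]},
  {"fingers":1,"roll":0,"translation":[0,0,0]},
  {"fingers":1,"roll":0,"translation":[0,0,0]},
  {"fingers":1,"roll":0,"translation":[0,0,0]},
  {"fingers":1,"roll":0,"translation":[0,0,0]},
  {"fingers":1,"roll":0,"translation":[0,0,0]},
])

```text
clock: 9.62
eef_pos: [0.569, -0.396, 0.0931]
tool_rot: [1.0, 0.0, -0.0, -0.0]
ft_force: [0.3, 0.5, 0.2]
grip_width: 0.0001
```

Call:
play_rows([
  {"fingers":1,"roll":0,"translation":[0,0,0]},
  {"fingers":1,"roll":0,"translation":[0,0,0]},
  {"fingers":1,"roll":0,"translation":[0,0,0]},
  {"fingers":1,"roll":0,"translation":[0,0,0]},
  {"fingers":1,"roll":0,"translation":[0,0,0]},
  {"fingers":1,"roll":0,"translation":[0,0,0]},
  {"fingers":1,"roll":0,"translation":[0,0,0]},
  {"fingers":1,"roll":0,"translation":[0,0,-3]},
  {"fingers":1,"roll":0,"translation":[0,0,-7]},
  {"fingers":1,"roll":0,"translation":[0,0,-11]},
  {"fingers":1,"roll":0,"translation":[0,0,-12]},
  {"fingers":1,"roll":0,"translation":[0,0,-12]},
])

```text
clock: 10.62
eef_pos: [0.5712, -0.3975, 0.2194]
tool_rot: [1.0, -0.0, 0.004, 0.003]
ft_force: [1.1, -0.3, -0.2]
grip_width: -0.0005
```

Call:
play_rows([
  {"fingers":1,"roll":0,"translation":[0.6,-3,0]},
  {"fingers":1,"roll":0,"translation":[1.2,-6,0]},
  {"fingers":1,"roll":0,"translation":[1.8,-9,0]},
  {"fingers":1,"roll":0,"translation":[2.4,-12,0]},
  {"fingers":1,"roll":0,"translation":[3,-15,0]},
  {"fingers":1,"roll":0,"translation":[3.6,-18,0]},
  {"fingers":1,"roll":0,"translation":[4.2,-21,0]},
  {"fingers":1,"roll":0,"translation":[4.8,-24,0]},
  {"fingers":1,"roll":0,"translation":[5.4,-27,0]},
  {"fingers":1,"roll":0,"translation":[6,-30,0]},
  {"fingers":1,"roll":0,"translation":[6.6,-33,0]},
  {"fingers":1,"roll":0,"translation":[7.2,-36,0]},
  {"fingers":1,"roll":0,"translation":[7.8,-39,0]},
  {"fingers":1,"roll":0,"translation":[8.4,-42,0]},
  {"fingers":1,"roll":0,"translation":[9,-45,0]},
  {"fingers":1,"roll":0,"translation":[9.5,-47.5,0]},
  {"fingers":1,"roll":0,"translation":[9.8,-49,0]},
  {"fingers":1,"roll":0,"translation":[9.8,-49,0]},
  {"fingers":1,"roll":0,"translation":[9.8,-49,0]},
  {"fingers":1,"roll":0,"translation":[9.8,-49,0]},
])

```text
clock: 12.28
eef_pos: [0.6667, 0.0929, 0.2125]
tool_rot: [1.0, -0.0, -0.001, 0.0]
ft_force: [-0.0, 0.0, 1.0]
grip_width: -0.0001
```

Call:
play_rows([
  {"fingers":1,"roll":0,"translation":[0,0,1]},
  {"fingers":1,"roll":0,"translation":[0,0,3]},
  {"fingers":1,"roll":0,"translation":[0,0,5]},
  {"fingers":1,"roll":0,"translation":[0,0,7]},
  {"fingers":1,"roll":0,"translation":[0,0,9]},
  {"fingers":1,"roll":0,"translation":[0,0,11]},
  {"fingers":1,"roll":0,"translation":[0,0,12.5]},
  {"fingers":1,"roll":0,"translation":[0,0,14]},
  {"fingers":1,"roll":0,"translation":[0,0,15]},
  {"fingers":1,"roll":0,"translation":[0,0,15.7]},
  {"fingers":1,"roll":0,"translation":[0,0,16]},
  {"fingers":1,"roll":0,"translation":[0,0,16]},
  {"fingers":1,"roll":0,"translation":[0,0,16]},
])

```text
clock: 13.37
eef_pos: [0.6675, 0.0938, 0.0538]
tool_rot: [1.0, -0.0, 0.001, -0.0]
ft_force: [0.5, 0.1, -0.0]
grip_width: 0.0001
```

```bash
python3 look.py pics/e1.png
```

```text
[0.66781287 0.09413849 0.05430158] [-0.01868985  0.19384376 -0.04531745] 13.5167
328.4536198792398 253.687709313047
348.4443452337034 176.01217720523917
```

View pics/e1.png

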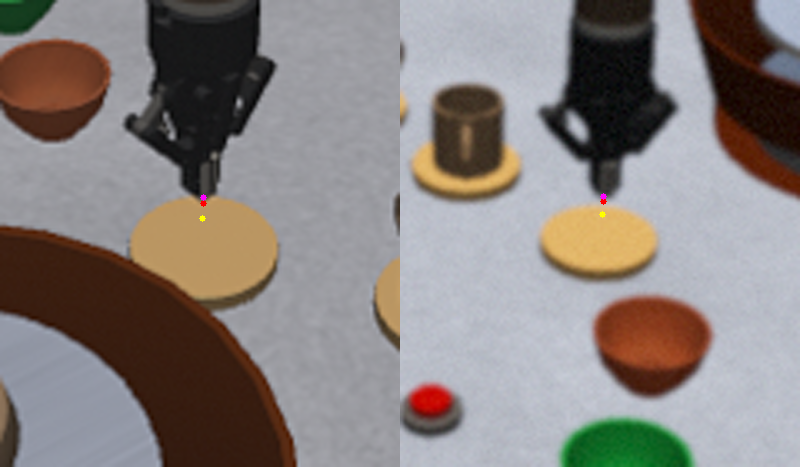

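The tips are centred over the empty batt with clear space below them, and the button is up. I'll hold here for over 2 s.

Call:
play_rows([
  {"fingers":1,"roll":0,"translation":[0,0,0]},
  {"fingers":1,"roll":0,"translation":[0,0,0]},
  {"fingers":1,"roll":0,"translation":[0,0,0]},
  {"fingers":1,"roll":0,"translation":[0,0,0]},
  {"fingers":1,"roll":0,"translation":[0,0,0]},
  {"fingers":1,"roll":0,"translation":[0,0,0]},
  {"fingers":1,"roll":0,"translation":[0,0,0]},
  {"fingers":1,"roll":0,"translation":[0,0,0]},
  {"fingers":1,"roll":0,"translation":[0,0,0]},
  {"fingers":1,"roll":0,"translation":[0,0,0]},
  {"fingers":1,"roll":0,"translation":[0,0,0]},
  {"fingers":1,"roll":0,"translation":[0,0,0]},
  {"fingers":1,"roll":0,"translation":[0,0,0]},
  {"fingers":1,"roll":0,"translation":[0,0,0]},
  {"fingers":1,"roll":0,"translation":[0,0,0]},
  {"fingers":1,"roll":0,"translation":[0,0,0]},
  {"fingers":1,"roll":0,"translation":[0,0,0]},
  {"fingers":1,"roll":0,"translation":[0,0,0]},
  {"fingers":1,"roll":0,"translation":[0,0,0]},
  {"fingers":1,"roll":0,"translation":[0,0,0]},
])

```text
clock: 15.18
eef_pos: [0.667, 0.094, 0.0531]
tool_rot: [1.0, -0.0, -0.0, 0.0]
ft_force: [0.0, -0.5, 0.4]
grip_width: -0.0004
```

Call:
play_rows([
  {"fingers":1,"roll":0,"translation":[0,0,0]},
  {"fingers":1,"roll":0,"translation":[0,0,0]},
  {"fingers":1,"roll":0,"translation":[0,0,0]},
  {"fingers":1,"roll":0,"translation":[0,0,0]},
  {"fingers":1,"roll":0,"translation":[0,0,0]},
  {"fingers":1,"roll":0,"translation":[0,0,0]},
  {"fingers":1,"roll":0,"translation":[0,0,0]},
  {"fingers":1,"roll":0,"translation":[0,0,0]},
])

```text
clock: 15.85
eef_pos: [0.667, 0.094, 0.0531]
tool_rot: [1.0, -0.0, -0.0, -0.0]
ft_force: [0.4, 0.4, 0.3]
grip_width: -0.0002
```

```bash
python3 -c "
from h import *
o=bot.get_obs();print(o['eef_pos'],o['ft_force'],o['clock']);print(bot.job_done())"
```

```text
[0.66698015 0.09400048 0.05311034] [0.3972509  0.35538306 0.26034825] 15.85
the job is handed in; nothing more can be done
None
```

I pressed the call button until it bottomed out (16.9 N) and let it go. I then pointed at the smaller blue bowl and at the empty batt for over 2 s each, and handed the job in at 15.9 s, still pointing at the batt.

**Last checks:** The tool was at (0.667, 0.094, 0.053), which matches the measured batt centre. The wrist force was only noise and the button had sprung back up. Wrist-force readings at the end of each move showed contact only at the button. In the last crops nothing looked moved, but I did not re-measure where the objects are.

**One disagreement:** The images and the button contact put the fingertips about 20 mm higher than the reported tool position and the stated 14 mm offset imply. I did not find out why. I set both pointing heights to fit either reading: about 43–64 mm above the surface, where 20–85 mm is allowed.

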